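# Fit the return spring on the lid dispenser's rod

### The job

The canister-lid dispenser is missing its return spring. Pick up the wide bright steel coil spring standing on the shelf, thread it over the end of the dispenser's upright rod and lower it, still in the gripper, until it rests on the round grey seat at the rod's foot; twist it a little if the coils catch. Then let go, and leave the small black spring and the glass dome where they stand.

Things in the scene. Friction and masses are not known exactly. Their poses are not given: they have to be found in the camera images.
- spring_center (a point): centre (half-way up, on the axis) of the loose wide bright steel compression spring standing on end on the shelf: 60 mm long, 44 mm outside and 36 mm inside diameter, wire 4.4 mm, about 90 g, so stiff that grasping or setting down does not deform it; both ends alike, closed flat; z is the coil's axis. Grasp it across the outside at any yaw.
- rod_seat (a point): centre of the top of the round grey seat, 56 mm across, at the foot of the dispenser's steel rod, 32 mm above the shelf. The rod (14 mm thick, round end) rises 70 mm above this point along z. The fixed white dispenser block is 90 mm wide (y), 30 mm high, from 47 mm at -x to 123 mm at +x of the rod; a stack of grey lids, 50 mm across, stands at x +88 mm, top 66 mm above this point.
- black_spring_center (a point): centre of a small black coil spring standing on end, loose: 36 mm long, 28 mm outside diameter; not wanted here, to be left alone
- dome_center (a point): centre of a glass paperweight dome, loose: 72 mm across, 40 mm high; to be left alone
There are look-alikes about, which are no part of the job. Several things look just like the part that bears rod_seat: the one meant starts nearest to the robot's base.

How it is judged:
By the outcome, as a careful person would: the job done as asked, in the order asked, and still so for the second after the job is handed in, with the robot touching nothing.
It also fails if it takes over 48 s, if anything falls off the work surface, if the arm or the gripper's body presses on something with over 40 N, if the wrist force passes 120 N, or if a joint passes its speed limit or range.

### The arm

A 6-joint arm with a two-finger parallel gripper is mounted at the origin on the work surface. World frame = base frame: x ahead of the robot, y to its left, z up, the work surface at z = 0. Lengths are in m, angles in rad, forces in N, time in s.
With the tool pointing down it reaches from about 0.325 to 0.85 m from the base axis. Payload 15.5 kg.
Tool frame: the origin (TCP) lies midway between the tips of the shut fingers; the grasp point (between the pads) lies 19 mm behind it; z points along the fingers, y is the line along which they close (so a half turn about z gives the same grasp; the last joint's range is limited). The gripper opens to 91 mm and grips with 3 to 60 N. Pads are 32 mm wide; open, the fingers measure 118 mm over their backs; the gripper's body (76 mm by 178 mm) begins 60 mm behind the grasp point.
Start: joints at [1.24, 0.494, 1.345, -0, 1.302, -0.096], TCP at [0.145, 0.608, 0.214] pointing down, gripper open.
Joint ranges: [-2.91, 2.91], [-0.82, 2.16], [0.22, 2.67], [-1.22, 4.37], [0.12, 2.79], [-3.08, 3.08]. Speed limits (rad/s): [1.89, 1.89, 2.57, 3.01, 3.01, 3.01].

### API

Orientations are given as a rotation vector (axis times angle).
In Python, from station import arm gives the robot as it stands.
- The arm moves only by the tool apply_moves, never from a script. Its argument "plan" is a list of rows, each a list of 5 numbers: the opening, from 0 (shut) to 1 (fully open), then the shift along the tool's x, y, z normalised to -1 to 1, where 1 is 30 mm, then the turn about the tool's z normalised to -1 to 1, where 1 is 6 degrees. In form: [[claw, dx, dy, dz, twist], ...]. A call has 1 to 10 rows; each row shifts and turns the commanded pose from where the row before left it, along the tool's axes as they then stand; what a row does not reach is not made up. A row lasts 1/12 s, in which the tool goes at most 41.7 mm and 7.16 degrees, less where a joint would pass 70% of its speed; a pose out of reach is approached as far as the arm can. A call with a number of a shift or a turn outside -1 to 1 is refused whole. A call with a gripper value outside its range is refused whole. The fingers move at their own pace and stop on an object; "newtons" is the grip in N (left out, the last holds). Time passes only in rows, so rows that do not move let the fingers close. It gives the time, the measured TCP pose, the force, the opening and the grip force at its end, in the units of the state.
- arm.read_state(): the state, without advancing time (a new reading comes with each control period).
- arm.snapshot(name): name is "scene" or "top"; returns the picture (400x640x3 uint8, blue, green, red); there is no depth.
- arm.calibration(name): a dict with "vfov" (degrees; the focal length in pixels is half the picture's height over the tangent of half this angle, whatever the lens; pixels are square), "cx", "cy" (the principal point, pixels), "cam_to_world" (4x4, takes a point from camera to world coordinates). Camera axes: x right, y down, z forward; pixel columns grow to the right and rows downward; lengths in m; the calibration is good to about 2 mm. A picture is of the moment at which its call begins. calibration takes no time and is no camera call.
- arm.close_job(): hands the job in; it is judged then, once.
The state is a dict: "clock": time; "joint_pos": joint angles; "joint_velocities": joint speeds; "joint_efforts": joint torques, N m; "tcp_pos": TCP position; "eef_rot": TCP orientation; "ft_force": force on the tool from outside, world axes, zero at the start; "moment": the same for the moment, N m; "finger_gap": opening from 0.0 (shut) to 1.0 (fully open); "finger_force": force on a finger pad.
Only numpy, scipy, OpenCV 4.12 (cv2) and the standard library are available. Lean on these libraries where they do the work, as an engineer would, in place of code of your own. Each camera call takes 0.05 s, during which the arm holds its last target. There are 200 camera calls.

## Working session

There is one attempt and no reset: what is moved stays moved. The work goes in short steps, Python scripts to look and compute and a tool call to move; the robot and the scene stay as the last step left them, time stands still between calls to the robot, and variables do not carry over. Pictures are saved under pics/ and viewed, at most 10 in all, crops included, and the job is handed in when it is done.

Besides the shell and the picture viewer there is one more tool, called after ">>>" in YAML: its name, and indented under it one key for each argument. apply_moves: Moves the arm, as the interface text tells. Its arguments: {"type":"object","properties":{"plan":{"type":"array"},"newtons":{"type":"number"}},"required":["plan"]}

```bash
mkdir -p pics
python3 - <<'E'
from station import arm
import cv2,numpy as np
for n in("scene","top"):
    cv2.imwrite(f"pics/{n}0.png",arm.snapshot(n)); c=arm.calibration(n); print(n,c["vfov"],c["cx"],c["cy"],c); 
s=arm.read_state();print(s)
E
```

```text
scene 52.5296952858414 317.6255160520538 209.97453722213393 {'vfov': 52.5296952858414, 'cx': 317.6255160520538, 'cy': 209.97453722213393, 'cam_to_world': array([[ 0.53200705,  0.64709855, -0.54610618,  1.16157088],
       [ 0.8466888 , -0.41363509,  0.33470001, -0.26537874],
       [-0.00930479, -0.64044475, -0.76794788,  0.9735954 ],
       [ 0.        ,  0.        ,  0.        ,  1.        ]])}
top 57.76128821297149 320.22793175191714 197.0244502749868 {'vfov': 57.76128821297149, 'cx': 320.22793175191714, 'cy': 197.0244502749868, 'cam_to_world': array([[ 1.23504151e-02, -9.92790385e-01,  1.19225496e-01,
         3.81666153e-01],
       [-9.99923579e-01, -1.23280295e-02,  9.25323758e-04,
         1.56495082e-01],
       [ 5.51162898e-04, -1.19227813e-01, -9.92866771e-01,
         1.08681044e+00],
       [ 0.00000000e+00,  0.00000000e+00,  0.00000000e+00,
         1.00000000e+00]])}
{'clock': 0.1, 'joint_pos': array([ 1.24053505e+00,  4.94142407e-01,  1.34602232e+00,  2.40419345e-05,
        1.30252471e+00, -9.55222425e-02]), 'joint_velocities': array([-0.00016489, -0.00078247, -0.00072219, -0.00145753, -0.00020248,
        0.0001772 ]), 'joint_efforts': array([ 1.86212317e-03, -8.80237484e+01, -3.82540584e+01,  7.06347032e-02,
        4.81989048e-02, -1.11225154e-05]), 'tcp_pos': array([0.14526461, 0.60754948, 0.21340049]), 'eef_rot': array([-3.67861337e-01, -3.11972456e+00,  1.67610215e-03]), 'ft_force': array([-0.81303028, -0.18510583,  0.21749091]), 'moment': array([ 0.00036476, -0.00102125, -0.01555977]), 'finger_force': 0.0, 'finger_gap': 1.001211197657484}
```

View pics/scene0.png

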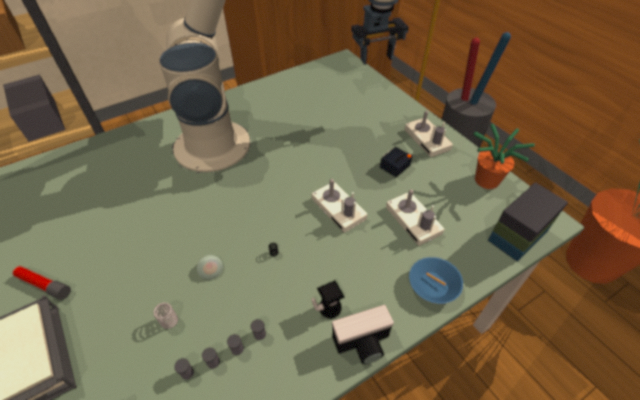

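View pics/top0.png

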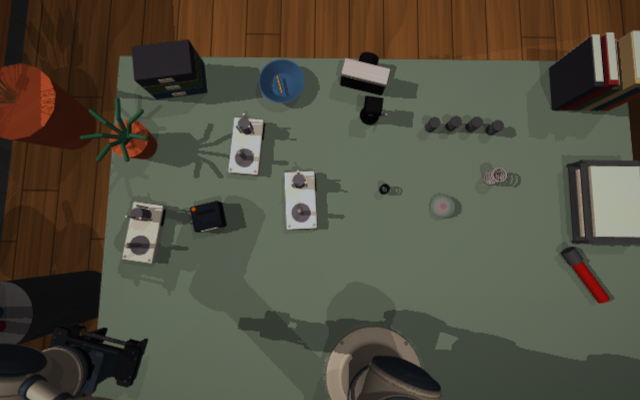

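The spring is at scene (165,316) and top (496,176). The dispenser nearest the base is at scene (338,205) and top (300,200). Next I'll make enlarged crops of both.

```bash
cat > h.py <<'E'
import numpy as np, cv2
from station import arm
def ray(n,u,v):
    c=arm.calibration(n); f=200/np.tan(np.radians(c["vfov"]/2)); T=c["cam_to_world"]
    return T[:3,3], T[:3,:3]@np.array([(u-c["cx"])/f,(v-c["cy"])/f,1])
def onz(n,u,v,z):
    o,d=ray(n,u,v); return o+d*(z-o[2])/d[2]
def proj(n,p):
    c=arm.calibration(n); f=200/np.tan(np.radians(c["vfov"]/2)); T=c["cam_to_world"]
    q=T[:3,:3].T@(np.array(p)-T[:3,3]); return q[:2]/q[2]*f+[c["cx"],c["cy"]]
def tri(a,b):
    (o1,d1),(o2,d2)=ray("scene",*a),ray("top",*b)
    k=np.linalg.lstsq(np.c_[d1,-d2],o2-o1,rcond=None)[0]; p,q=o1+k[0]*d1,o2+k[1]*d2
    return (p+q)/2,np.linalg.norm(p-q)
E
python3 - <<'E'
from h import *
s=cv2.imread("pics/scene0.png");t=cv2.imread("pics/top0.png")
def cr(i,u,v): return cv2.resize(i[v-23:v+23,u-33:u+33],(400,280),interpolation=cv2.INTER_CUBIC)
m=np.vstack([np.hstack([cr(s,165,316),cr(t,496,176)]),np.hstack([cr(s,338,205),cr(t,300,200)])])
cv2.imwrite("pics/m0.png",m)
print(onz("top",496,176,.03),onz("scene",165,316,.03),onz("top",300,212,.03),onz("scene",332,195,.03))
E
```

```text
[ 0.57763376 -0.3614559   0.03      ] [ 0.57721316 -0.35888149  0.03      ] [0.4637822  0.21601686 0.03      ] [0.46314441 0.21618211 0.03      ]
```

View pics/m0.png

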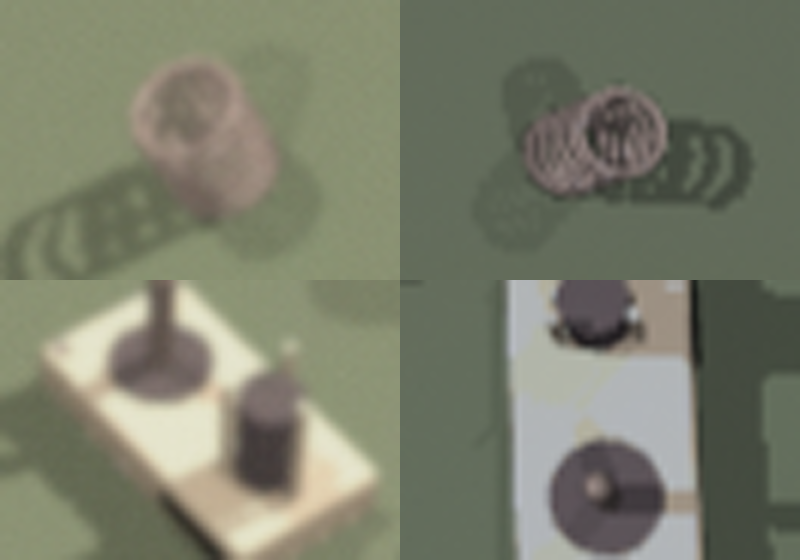

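Run:
```python
from h import *
print("spring top",onz("top",499.2,174.3,.058),onz("scene",162.6,309.5,.058),tri((162.6,309.5),(499.2,174.3)))
print("bottom",onz("top",490.3,177.2,.002))
print("seat",onz("top",300.7,211.6,.032),onz("scene",331.2,195.1,.032),tri((331.2,195.1),(300.7,211.6)))
p=[.463,.2155,.032]; print("rod tip exp",proj("top",[p[0],p[1],.1]), "got 299.3 210.3; lids exp",proj("top",[p[0]+.088,p[1],.098]))
# colour-based seat centroid: grey dark disc in white block
for n,(u,v),r in(("top",(300,212),13),):
    t=cv2.imread("pics/top0.png"); g=cv2.cvtColor(t,cv2.COLOR_BGR2GRAY)[v-r:v+r,u-r:u+r]
    k,l,st,c=cv2.connectedComponentsWithStats((g<135).astype(np.uint8)); i=1+np.argmax(st[1:,4]); print(st[i],c[i]+[u-r,v-r])
s=arm.read_state(); print(s["tcp_pos"],s["eef_rot"])
from scipy.spatial.transform import Rotation as R; print(R.from_rotvec(s["eef_rot"]).as_matrix().round(3))
```

```text
spring top [ 0.5775258  -0.35717724  0.058     ] [ 0.57476099 -0.35551411  0.058     ] (array([ 0.57690933, -0.35529334,  0.06148886]), np.float64(0.00027899980731339424))
bottom [ 0.57891542 -0.3577136   0.002     ]
seat [0.46482083 0.21388555 0.032     ] [0.46362965 0.2128293  0.032     ] (array([0.46440606, 0.21319619, 0.03262504]), np.float64(0.0014952667764142411))
rod tip exp [298.77731697 210.28194953] got 299.3 210.3; lids exp [299.4373234  178.58861905]
[  5   4  19  19 288] [300.78472222 212.15277778]
[0.14526461 0.60754948 0.21340049] [-3.67861337e-01 -3.11972456e+00  1.67610215e-03]
[[-0.973  0.233 -0.   ]
 [ 0.233  0.973 -0.001]
 [ 0.    -0.001 -1.   ]]
```

>>> apply_moves:
  plan:
    - [1,-0.67,-0.87,0,0]
    - [1,-0.67,-0.87,0,0]
    - [1,-0.67,-0.87,0,0]
    - [1,-0.67,-0.87,0,0]
    - [1,-0.67,-0.87,0,0]
    - [1,-0.67,-0.87,0,0]
    - [1,-0.67,-0.87,0,0]
    - [1,-0.67,-0.87,0,0]
    - [1,-0.67,-0.87,0,0]
    - [1,-0.67,-0.87,0,0]
  newtons: 20

```text
clock: 0.93
tcp_pos: [0.2803, 0.3057, 0.2138]
eef_rot: [-0.367, -3.12, 0.0]
ft_force: [0.8, 0.5, 0.4]
finger_gap: 0.999
finger_force: 0.0
```

>>> apply_moves:
  plan:
    - [1,-0.67,-0.87,0,0]
    - [1,-0.67,-0.87,0,0]
    - [1,-0.67,-0.87,0,0]
    - [1,-0.67,-0.87,0,0]
    - [1,-0.67,-0.87,0,0]
    - [1,-0.67,-0.87,0,0]
    - [1,-0.67,-0.87,0,0]
    - [1,-0.67,-0.87,0,0]
    - [1,-0.67,-0.87,0,0]
    - [1,-0.67,-0.87,0,0]

```text
clock: 1.77
tcp_pos: [0.4151, 0.0049, 0.2139]
eef_rot: [-0.368, -3.12, -0.0]
ft_force: [0.8, 1.3, 0.0]
finger_gap: 0.997
finger_force: 0.0
```

>>> apply_moves:
  plan:
    - [1,-0.67,-0.87,0,0]
    - [1,-0.67,-0.87,0,0]
    - [1,-0.67,-0.87,0,0]
    - [1,-0.67,-0.87,0,0]
    - [1,-0.67,-0.87,0,0]
    - [1,-0.67,-0.87,0,0]
    - [1,-0.67,-0.87,0,0]
    - [1,-0.67,-0.87,0,0]
    - [1,0,0,0,0]
    - [1,0,0,0,0]

```text
clock: 2.6
tcp_pos: [0.5229, -0.2351, 0.2132]
eef_rot: [-0.371, -3.119, -0.0]
ft_force: [-0.6, 0.5, -0.0]
finger_gap: 1.0
finger_force: 0.0
```

>>> apply_moves:
  plan:
    - [1,-0.675,-0.885,0,0]
    - [1,-0.675,-0.885,0,0]
    - [1,-0.675,-0.885,0,0]
    - [1,-0.675,-0.885,0,0]
    - [1,0,0,1,0]
    - [1,0,0,1,0]
    - [1,0,0,1,0]
    - [1,0,0,1,0]
    - [1,0,0,0,0]
    - [1,0,0,0,0]

```text
clock: 3.43
tcp_pos: [0.576, -0.3546, 0.0932]
eef_rot: [-0.367, -3.117, -0.003]
ft_force: [0.6, -1.0, 0.5]
finger_gap: 1.003
finger_force: 0.0
```

Run:
```python
from h import *
s=arm.snapshot("scene");t=arm.snapshot("top")
def cr(i,u,v): return cv2.resize(i[v-40:v+40,u-40:u+40],(400,400),interpolation=cv2.INTER_CUBIC)
cv2.imwrite("pics/m1.png",np.hstack([cr(s,165,310),cr(t,496,176)]))
p=arm.read_state()["tcp_pos"];print(p,proj("scene",p),proj("top",p))
```

```text
[ 0.57767027 -0.35604056  0.0959748 ] [157.93384781 303.34127441] [505.49883267 171.7617615 ]
```

View pics/m1.png

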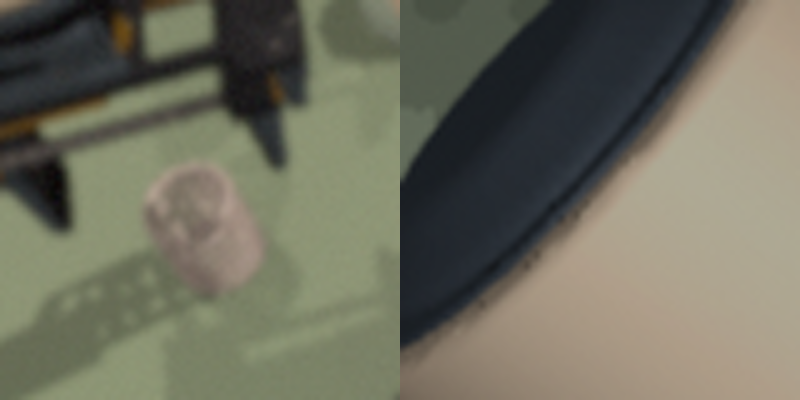

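The picture shows the open fingers straddling the spring: tips at crop (65,230) and (283,168), spring rim at (190,195). I'll go down and grip.

>>> apply_moves:
  plan:
    - [1,0,0,0.78,0]
    - [1,0,0,0.78,0]
    - [1,0,0,0.78,0]
    - [1,0,0,0,0]
    - [1,0,0,0,0]
    - [0.3,0,0,0,0]
    - [0.3,0,0,0,0]
    - [0.3,0,0,0,0]
    - [0.3,0,0,0,0]
    - [0.3,0,0,0,0]
  newtons: 20

```text
clock: 4.37
tcp_pos: [0.5771, -0.3562, 0.0245]
eef_rot: [0.368, 3.119, -0.001]
ft_force: [-0.3, -0.3, 0.4]
finger_gap: 0.666
finger_force: 0.0
```

>>> apply_moves:
  plan:
    - [0.3,0,0,0,0]
    - [0.3,0,0,0,0]
    - [0.3,0,0,0,0]
    - [0.3,0,0,0,0]
    - [0.3,0,0,0,0]

```text
clock: 4.78
tcp_pos: [0.5768, -0.356, 0.0238]
eef_rot: [0.368, 3.12, -0.0]
ft_force: [-0.1, -0.4, 1.3]
finger_gap: 0.468
finger_force: 20.0
```

>>> apply_moves:
  plan:
    - [0.3,0,0,-0.3,0]
    - [0.3,0,0,-0.5,0]
    - [0.3,0,0,-0.8,0]
    - [0.3,0,0,-0.8,0]
    - [0.3,0,0,-0.8,0]
    - [0.3,0,0,-0.8,0]
    - [0.3,0,0,-0.8,0]
    - [0.3,0,0,-0.5,0]
    - [0.3,0,0,-0.3,0]
    - [0.3,0,0,0,0]
  newtons: 30

```text
clock: 5.62
tcp_pos: [0.5775, -0.3565, 0.1941]
eef_rot: [0.368, 3.117, -0.003]
ft_force: [0.0, -0.2, -1.3]
finger_gap: 0.466
finger_force: 30.0
```

>>> apply_moves:
  plan:
    - [0.3,0.1,0.2,0,0]
    - [0.3,0.2,0.45,0,0]
    - [0.3,0.33,0.72,0,0]
    - [0.3,0.33,0.72,0,0]
    - [0.3,0.33,0.72,0,0]
    - [0.3,0.33,0.72,0,0]
    - [0.3,0.33,0.72,0,0]
    - [0.3,0.33,0.72,0,0]
    - [0.3,0.33,0.72,0,0]
    - [0.3,0.33,0.72,0,0]

```text
clock: 6.45
tcp_pos: [0.5343, -0.1466, 0.1903]
eef_rot: [-0.368, -3.117, -0.001]
ft_force: [0.2, 0.6, -0.3]
finger_gap: 0.464
finger_force: 30.0
```

>>> apply_moves:
  plan:
    - [0.3,0.33,0.72,0,0]
    - [0.3,0.33,0.72,0,0]
    - [0.3,0.33,0.72,0,0]
    - [0.3,0.33,0.72,0,0]
    - [0.3,0.33,0.72,0,0]
    - [0.3,0.33,0.72,0,0]
    - [0.3,0.33,0.72,0,0]
    - [0.3,0.33,0.72,0,0]
    - [0.3,0.33,0.72,0,0]
    - [0.3,0.33,0.72,0,0]

```text
clock: 7.28
tcp_pos: [0.488, 0.086, 0.1904]
eef_rot: [-0.368, -3.117, 0.001]
ft_force: [0.4, 0.9, -0.7]
finger_gap: 0.469
finger_force: 30.0
```

>>> apply_moves:
  plan:
    - [0.3,0.33,0.72,0,0]
    - [0.3,0.33,0.72,0,0]
    - [0.3,0.33,0.72,0,0]
    - [0.3,0.33,0.72,0,0]
    - [0.3,0.2,0.45,0,0]
    - [0.3,0.1,0.2,0,0]
    - [0.3,0,0,0,0]
    - [0.3,0,0,0,0]

```text
clock: 7.95
tcp_pos: [0.4666, 0.1986, 0.1911]
eef_rot: [-0.367, -3.119, 0.001]
ft_force: [0.5, -0.7, -0.8]
finger_gap: 0.464
finger_force: 30.0
```

Run:
```python
from h import *
s=arm.snapshot("scene");cv2.imwrite("pics/s2.png",cv2.resize(s[120:260,260:420],(800,700),interpolation=cv2.INTER_CUBIC)[:600])
q=arm.read_state();p=q["tcp_pos"];print(q["clock"],p,q["finger_gap"],q["ft_force"])
```

```text
8.0 [0.46684423 0.19824037 0.19125188] 0.4626832565144436 [ 0.37958366 -0.17368465 -0.3559351 ]
```

View pics/s2.png

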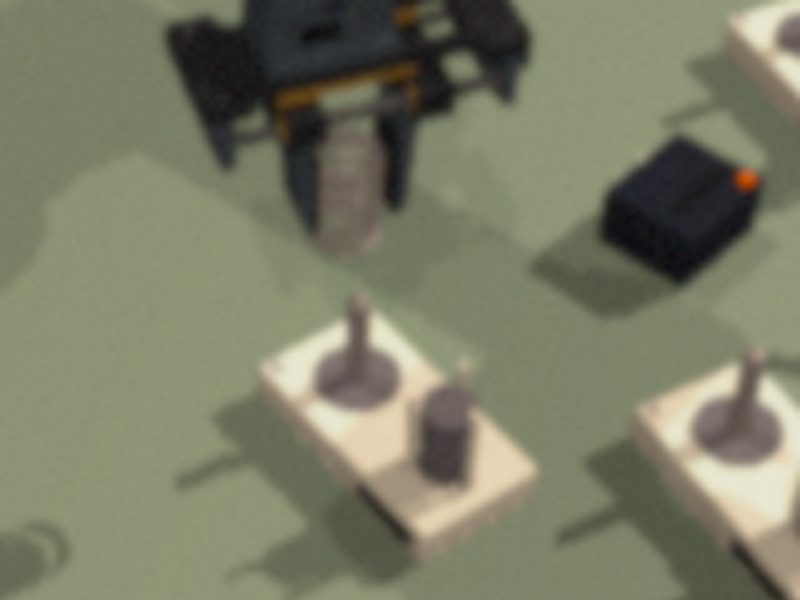

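The spring is held upright, its bottom at crop (348,245). The rod tip is at (357,300), and the seat at (357,378). I'll centre over the rod and lower to just above it.

>>> apply_moves:
  plan:
    - [0.3,0.1,0.24,0,0]
    - [0.3,0.09,0.24,0,0]
    - [0.3,0,0,0.3,0]
    - [0.3,0,0,0.5,0]
    - [0.3,0,0,0.5,0]
    - [0.3,0,0,0.3,0]
    - [0.3,0,0,0.15,0]
    - [0.3,0,0,0,0]
    - [0.3,0,0,0,0]
    - [0.3,0,0,0,0]

```text
clock: 8.83
tcp_pos: [0.4653, 0.2144, 0.1398]
eef_rot: [0.368, 3.119, 0.001]
ft_force: [0.1, 0.2, -1.0]
finger_gap: 0.467
finger_force: 30.0
```

Run:
```python
from h import *
s=arm.snapshot("scene");cv2.imwrite("pics/s3.png",cv2.resize(s[150:230,290:390],(750,600),interpolation=cv2.INTER_CUBIC))
q=arm.read_state();p=q["tcp_pos"];b=p[2]-.0238
f=lambda P:((proj("scene",P)-[290,150])*7.5).round(1)
print(q["clock"],p,b,"spring bottom c",f([p[0],p[1],b]),"top",f([p[0],p[1],b+.06]),"seat",f([.4644,.2132,.032]),"tip",f([.4644,.2132,.102]))
```

```text
8.8833 [0.46534479 0.21443977 0.13983988] 0.11603987915411325 spring bottom c [318.3 196.9] top [321.3  85.5] seat [310.8 339.1] tip [313.7 221.5]
```

View pics/s3.png

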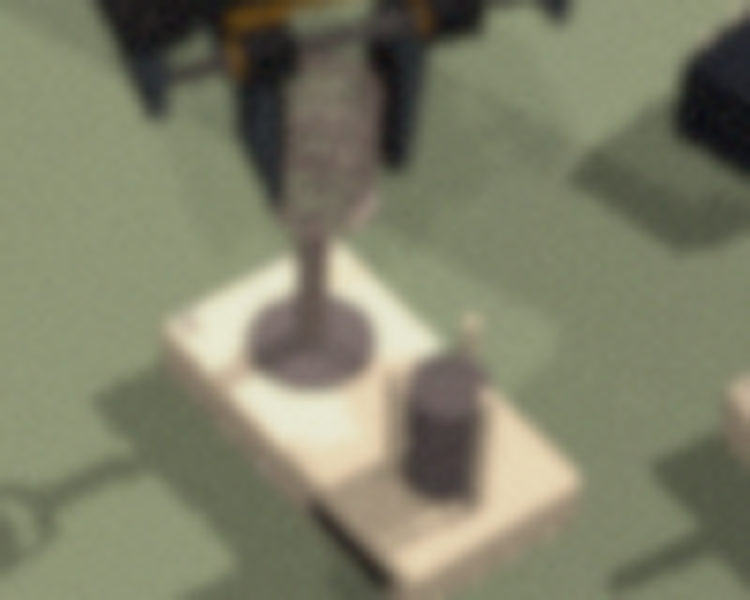

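The spring bottom seems centred near crop (331,202) and the rod axis at x≈314, so it may be a few mm to the right. I'll check the edges numerically.

Run:
```python
from h import *
s=np.mean([arm.snapshot("scene").astype(float) for _ in range(3)],0)
for r in (172,174,176,178,179,180,181,182,183,185,188): print(r,[f"{int(g-rr)}" for b,g,rr in s[r,324:346]])
```

```text
172 ['4', '2', '2', '-3', '-7', '-8', '-9', '-11', '-10', '-11', '-10', '-11', '-11', '-11', '-11', '-9', '-3', '1', '2', '5', '5', '6']
174 ['5', '4', '3', '0', '-2', '-2', '-2', '-4', '-4', '-4', '-4', '-5', '-6', '-9', '-11', '-9', '0', '4', '5', '5', '5', '6']
176 ['6', '4', '1', '-2', '-3', '-3', '-3', '-2', '-3', '-2', '-3', '-5', '-5', '-8', '-11', '-9', '-1', '3', '5', '6', '7', '6']
178 ['6', '5', '0', '-5', '-7', '-6', '-5', '-7', '-6', '-4', '-5', '-7', '-9', '-13', '-13', '-8', '0', '4', '5', '6', '6', '5']
179 ['6', '6', '2', '-1', '-5', '-7', '-9', '-10', '-10', '-8', '-6', '-7', '-9', '-11', '-8', '-2', '4', '5', '6', '7', '6', '6']
180 ['7', '7', '5', '3', '-1', '-7', '-11', '-12', '-11', '-9', '-6', '-5', '-5', '-4', '0', '4', '6', '6', '7', '6', '7', '7']
181 ['7', '8', '6', '4', '2', '-3', '-8', '-11', '-12', '-10', '-6', '-2', '-1', '2', '5', '7', '7', '7', '6', '7', '6', '7']
182 ['7', '7', '7', '6', '3', '-1', '-8', '-10', '-12', '-10', '-7', '-3', '1', '6', '6', '7', '8', '8', '8', '7', '7', '7']
183 ['6', '7', '7', '3', '1', '-2', '-8', '-11', '-12', '-12', '-9', '-5', '-1', '2', '5', '8', '8', '7', '8', '8', '8', '7']
185 ['3', '0', '0', '-2', '-4', '-5', '-9', '-11', '-12', '-12', '-11', '-6', '-5', '-7', '-2', '3', '5', '8', '8', '7', '7', '7']
188 ['-1', '-2', '-2', '-2', '-5', '-7', '-9', '-11', '-11', '-10', '-9', '-7', '-5', '-2', '-2', '-1', '0', '1', '4', '7', '7', '8']
```

Edges: spring 326.2–339.7 (centre 333.0), rod centre ≈332.3. The offset is only 2–3 mm against 11 mm clearance, so a small correction is enough before lowering.

>>> apply_moves:
  plan:
    - [0.3,0.04,-0.07,0,0]
    - [0.3,0,0,0.15,0]
    - [0.3,0,0,0.2,0]
    - [0.3,0,0,0.2,0]
    - [0.3,0,0,0.2,0]
    - [0.3,0,0,0.2,0]
    - [0.3,0,0,0,0]

```text
clock: 9.62
tcp_pos: [0.4626, 0.2123, 0.1093]
eef_rot: [-0.368, -3.118, 0.001]
ft_force: [0.1, -0.9, -1.7]
finger_gap: 0.464
finger_force: 30.0
```

>>> apply_moves:
  plan:
    - [0.3,0,0,0.2,0]
    - [0.3,0,0,0.2,0]
    - [0.3,0,0,0.2,0]
    - [0.3,0,0,0.2,0]
    - [0.3,0,0,0.2,0]
    - [0.3,0,0,0.2,0]
    - [0.3,0,0,0.2,0]
    - [0.3,0,0,0.15,0]
    - [0.3,0,0,0,0]

```text
clock: 10.37
tcp_pos: [0.4628, 0.2124, 0.0632]
eef_rot: [-0.368, -3.119, 0.001]
ft_force: [-0.2, -0.4, -0.4]
finger_gap: 0.464
finger_force: 30.0
```

>>> apply_moves:
  plan:
    - [0.3,0,0,0.1,0]
    - [0.3,0,0,0,0]

```text
clock: 10.53
tcp_pos: [0.4632, 0.2125, 0.061]
eef_rot: [-0.368, -3.12, 0.0]
ft_force: [0.4, -0.0, -0.5]
finger_gap: 0.467
finger_force: 30.0
```

>>> apply_moves:
  plan:
    - [0.3,0,0,0.08,0]
    - [0.3,0,0,0,0]

```text
clock: 10.7
tcp_pos: [0.4633, 0.2126, 0.0587]
eef_rot: [0.368, 3.12, 0.0]
ft_force: [-0.2, 0.5, -0.0]
finger_gap: 0.465
finger_force: 30.0
```

>>> apply_moves:
  plan:
    - [0.3,0,0,0.05,0]
    - [0.3,0,0,0,0]

```text
clock: 10.87
tcp_pos: [0.4632, 0.2126, 0.0572]
eef_rot: [-0.368, -3.12, 0.0]
ft_force: [-0.3, 0.2, -1.1]
finger_gap: 0.466
finger_force: 30.0
```

>>> apply_moves:
  plan:
    - [0.3,0,0,0.04,0]
    - [0.3,0,0,0,0]

```text
clock: 11.03
tcp_pos: [0.4632, 0.2126, 0.056]
eef_rot: [-0.368, -3.12, 0.0]
ft_force: [-1.0, 0.5, -1.1]
finger_gap: 0.464
finger_force: 30.0
```

>>> apply_moves:
  plan:
    - [0.3,0,0,0.03,0]
    - [0.3,0,0,0,0]

```text
clock: 11.2
tcp_pos: [0.4634, 0.2125, 0.0556]
eef_rot: [0.368, 3.12, 0.0]
ft_force: [-1.9, -1.1, 9.3]
finger_gap: 0.463
finger_force: 30.0
```

>>> apply_moves:
  plan:
    - [0.3,0,0,0.02,0]
    - [0.3,0,0,0,0]

```text
clock: 11.37
tcp_pos: [0.4634, 0.2125, 0.0555]
eef_rot: [0.368, 3.119, 0.0]
ft_force: [-5.4, -3.5, 21.2]
finger_gap: 0.468
finger_force: 30.0
```

Contact came at the expected height. I'll ease off the load, release gently, and retract.

>>> apply_moves:
  plan:
    - [0.3,0,0,-0.03,0]
    - [0.3,0,0,0,0]
    - [0.55,0,0,0,0]
    - [0.7,0,0,0,0]
    - [0.85,0,0,0,0]
    - [0.85,0,0,0,0]
    - [0.85,0,0,0,0]

```text
clock: 11.95
tcp_pos: [0.4632, 0.2126, 0.0554]
eef_rot: [-0.368, -3.12, 0.0]
ft_force: [0.3, 0.3, -0.6]
finger_gap: 0.802
finger_force: 0.0
```

>>> apply_moves:
  plan:
    - [0.85,0,0,-0.2,0]
    - [0.85,0,0,-0.4,0]
    - [0.85,0,0,-0.6,0]
    - [0.85,0,0,-0.8,0]
    - [0.85,0,0,-0.8,0]
    - [0.85,0,0,-0.8,0]
    - [0.85,0,0,-0.8,0]
    - [0.85,0,0,-0.5,0]
    - [0.85,0,0,0,0]

```text
clock: 12.7
tcp_pos: [0.4647, 0.2131, 0.206]
eef_rot: [0.367, 3.115, 0.003]
ft_force: [0.6, 0.7, -0.3]
finger_gap: 0.848
finger_force: 0.0
```

Run:
```python
from h import *
s=arm.snapshot("scene");cv2.imwrite("pics/s4.png",cv2.resize(s[150:230,290:390],(750,600),interpolation=cv2.INTER_CUBIC))
q=arm.read_state();print(q["clock"],q["tcp_pos"],q["finger_gap"],q["ft_force"])
f=lambda z:((proj("scene",[.4644,.2132,z])-[290,150])*7.5).round(1)
print("axis at seat, spring top, rod tip",f(.032),f(.092),f(.102))
```

```text
12.75 [0.46399084 0.21282897 0.20417484] 0.8484075521407747 [ 0.04413301  0.83990056 -0.31290433]
axis at seat, spring top, rod tip [310.8 339.1] [313.3 239. ] [313.7 221.5]
```

View pics/s4.png

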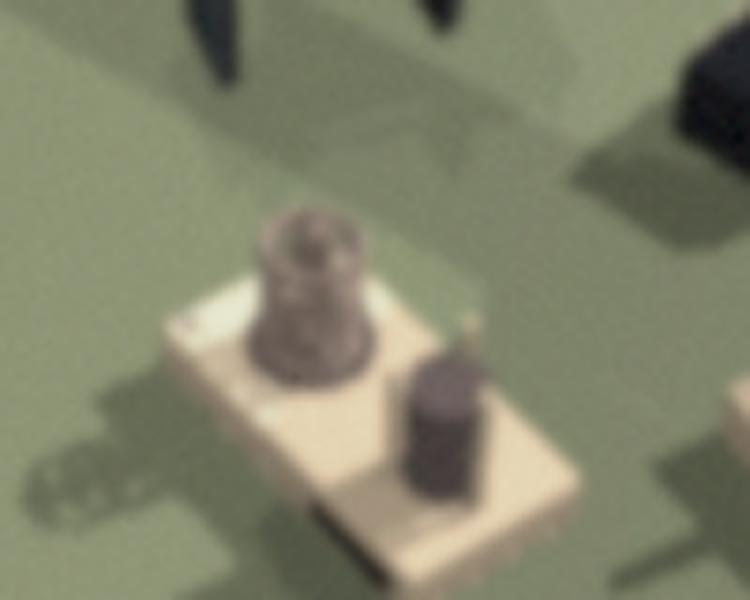

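The spring stands upright on the seat, its top ring centred near crop (313,238), and the rod tip shows inside at (310,225). The gripper is clear, so I'll hand in.

```bash
python3 -c "
from station import arm
print(arm.close_job())"
```

```text
the job is handed in; nothing more can be done
None
```

The bright steel spring is threaded over the rod of the nearest dispenser and stands upright on its grey seat. The gripper is clear, the black spring and dome were left alone, and the job was handed in at about 12.8 s.

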